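# Free the left-hand lever nut of a sanding spindle and take out its slotted plate

### The job

The sanding spindle's lever nut has a left-hand thread: push its lever clockwise (seen from above) until you feel the nut come up against its soft end stop, without forcing the lever. Then draw the slotted clamp plate straight out from under the nut by its upright tab and lay it flat in the grey tray, without dropping it. Leave the bottle, brush, wooden tree and offcut where they are.

Things in the scene. Friction and masses are not known exactly. Their poses are not given: they have to be found in the camera images.
- nut_hub (a point): Centre of the dark steel lever nut on top of the sanding drum, on its vertical axis, at the height of its lever. The hub is 34 mm wide, its top 10 mm above this point; a 29 mm spring foot under it bears on the plate. The stud's end stands at most 26 mm above this point. Left-hand thread: clockwise seen from above loosens the nut and lifts it a few mm. It stays on the stud and where it is left.
- lever (a point): Point on the lever's bar 62 mm out from the nut's axis, at nut_hub's height; nut_hub to here is the lever's direction. The bar is round, 12 mm thick, level, and ends in a 20 mm black ball 86 mm from the axis. Beyond 39 mm from the axis nothing is under it but the table about 100 mm lower, so shut fingers can reach down beside it. It does not swing over the plate's tab.
- tab (a point): Centre of the grip part of the clamp plate: an upright steel tab 10 mm thick (y), 18 mm long (x), 36 mm high on the plate. This point is 28 mm above the plate's underside and 14 mm below the tab's top. +x points away from the plate's middle: the way the plate draws out. z is up.
- plate_mid (a point): Middle of the slotted steel plate, at the stud, half-way through its 6 mm. The plate is 56 mm wide (y), from x = -28 to +30 mm, with an 18 mm wide neck to x = +55 mm carrying the tab at x = 45 mm. Its slot, 22 mm wide, open to -x, holds a stud of 18 mm: drawn 55 mm along +x it is clear of nut and stud. It lies on the drum (78 mm across, top 85 mm above the table). Mass 0.11 to 0.22 kg.
- plate: The same slotted clamp plate with its tab; origin at the centre of its underside below plate_mid, axes as for tab.
- nut: The lever nut; origin on its axis at its underside (axes mean nothing). How tight it is cannot be seen: the lever has 0.7 to 2.0 rad to go to a soft stop, and the plate is free only in the last 0.5 rad, with a millimetre or so to spare at the stop. Turning takes 4 to 8 N at the lever point when tight, 2 to 4 N when slack; past the stop the push rises quickly, by up to 2 N per mm. Over 20 N on nut or lever is forcing it.
- tray: Open grey parts tray, 160 x 140 mm outside (x, y), 24 mm high, 5 mm walls and floor; origin at the centre of its underside, z up. It does not move easily.
- oil: Amber bottle with white cap, 72 mm across, 170 mm high, standing; origin at the centre of its underside. Leave alone.
- brush: Brush about 200 mm long lying on the table; origin underneath it. Leave alone.
- tree: Flat wooden fir-tree cut-out, 178 x 100 x 18 mm, lying; origin at its underside. Leave alone.
- offcut: Plywood offcut 60 x 160 x 12 mm, lying; origin at the centre of its underside. Leave alone.
Not all that is in view belongs to the job. Of the things like the plate, leave any that is orange or pink; of the rest the smaller one is meant.

How it is judged:
By the outcome, as a careful person would: the job done as asked, in the order asked, and still so for the second after the job is handed in, with the robot touching nothing.
It also fails if it takes over 69 s, if anything falls off the work surface, if the arm or the gripper's body presses on something with over 40 N, if the wrist force passes 120 N, or if a joint passes its speed limit or range.

### The arm

A 7-joint arm with a two-finger parallel gripper is mounted at the origin on the work surface. World frame = base frame: x ahead of the robot, y to its left, z up, the work surface at z = 0. Lengths are in m, angles in rad, forces in N, time in s.
With the tool pointing down it reaches from about 0.4 to 0.85 m from the base axis. Payload 4.5 kg.
Tool frame: the origin (TCP) lies midway between the tips of the shut fingers; the grasp point (between the pads) lies 19 mm behind it; z points along the fingers, y is the line along which they close (so a half turn about z gives the same grasp; the last joint's range is limited). The gripper opens to 85 mm and grips with 20 to 120 N. Pads are 22 mm wide; open, the fingers measure 114 mm over their backs; the gripper's body (76 mm by 85 mm) begins 54 mm behind the grasp point. The pads swing forward as they close: fully open they stand 13 mm farther back than shut.
Start: joints at [-1.302, 0.689, -0.195, 1.565, 0.157, 0.902, -0.215], TCP at [0.145, 0.608, 0.231] pointing down, gripper open.
Joint ranges: [-3.01, 3.01], [-0.46, 2.08], [-1.47, 1.51], [0.13, 2.56], [-1, 4.14], [0.04, 2.09], [-2.66, 2.66]. Speed limits (rad/s): [2.57, 2.57, 3.14, 3.14, 3.14, 3.14, 3.14].

### API

Orientations are given as a rotation vector (axis times angle).
In Python, from rig import arm gives the robot as it stands.
- The arm moves only by the tool apply_moves, never from a script. Its argument "series" is a list of rows, each an object of numbers: "grip": the gripper command: -1 is shut, 1 is fully open, values between are in proportion; "tx", "ty", "tz": the shift along the world's x, y, z in cm; "spin": the turn about the world's z in degrees. In form: [{"grip": .., "tx": .., "ty": .., "tz": .., "spin": ..}, ...]. A call has 1 to 20 rows; each row is the pose to reach, as a shift and turn from the pose commanded when the call began; what a row does not reach only later rows make up. A row lasts 1/8 s, in which the tool goes at most 62.5 mm and 10.7 degrees, less where a joint would pass 70% of its speed; a pose out of reach is approached as far as the arm can. A call with a gripper value outside its range is refused whole. The fingers move at their own pace and stop on an object; "newtons" is the grip in N (left out, the last holds). Time passes only in rows, so rows that repeat a pose let the fingers close. It gives the time, the measured TCP pose, the force, the opening and the grip force at its end, in the units of the state.
- arm.get_obs(): the state, without advancing time (a new reading comes with each control period).
- arm.snapshot(name): name is "scene" or "top"; returns a dict with "color" (420x560x3 uint8, blue, green, red), "depth" (420x560 float32, m along the optical axis (not along the pixel's ray), 0 where there is no reading), "vertical_fov" (degrees; the focal length in pixels is half the picture's height over the tangent of half this angle, whatever the lens; pixels are square), "cx", "cy" (the principal point, pixels), "k1" (the pictures are not rectified: a ray, as slopes to the right and down, at radius r is drawn at 1 + k1 r^2 times it, then the intrinsics apply), "xyz" and "orientation" of the camera in the world. Camera axes: x right, y down, z forward; pixel columns grow to the right and rows downward; lengths in m; the calibration is good to about 2 mm. A picture is of the moment at which its call begins.
- arm.sign_off(): hands the job in; it is judged then, once.
Trained networks look in a picture, given as the dict that the camera call returned (one of the last four; its "shot" number tells which), for a name from the list of things; names that differ only in an ending like _2 or _b are one class to them, and where a whole thing is asked for, a point or a joint stands for the part that bears it (a point fixed in the world has none). Each returns a list of dicts, best first, with "confidence" (0 to 1); they miss things now and then, are a little off and sometimes report something else, mostly with a low value. They report only what shows in the picture. A call takes as long as a camera call. They do not tell look-alikes from the thing itself.
- arm.cut_out(picture, query): "mask" (420x560 bool, what is visible of it) and "rect" ([centre column, centre row, width, height] in pixels, round what is visible of it).
- arm.spot_point(picture, query): "location" ([column, row] in pixels: a listed point, or the origin of a listed thing).
The state is a dict: "clock": time; "joint_pos": joint angles; "joint_vel": joint speeds; "joint_torque": joint torques, N m; "tcp_pos": TCP position; "tcp_rot": TCP orientation; "ft_force": force on the tool from outside, world axes, zero at the start; "wrist_torque": the same for the moment, N m; "grip_width": opening from 0.0 (shut) to 1.0 (fully open); "grasp_force": force on a finger pad.
Only numpy, scipy, OpenCV 4.12 (cv2) and the standard library are available. Lean on these libraries where they do the work, as an engineer would, in place of code of your own. Each camera call takes 0.05 s, during which the arm holds its last target. There are 200 camera calls.

## Working session

There is one attempt and no reset: what is moved stays moved. The work goes in short steps, Python scripts to look and compute and a tool call to move; the robot and the scene stay as the last step left them, time stands still between calls to the robot, and variables do not carry over. Pictures are saved under pics/ and viewed, at most 10 in all, crops included, and the job is handed in when it is done.

Besides the shell and the picture viewer there is one more tool, called as name(argument=value, ...) on one line, values as JSON. apply_moves: Moves the arm, as the interface text tells. Its arguments: {"type":"object","properties":{"series":{"type":"array"},"newtons":{"type":"number"}},"required":["series"]}

```bash
ls; mkdir -p pics; cat > h.py <<'E'
import numpy as np, cv2
from scipy.spatial.transform import Rotation as R
from rig import arm
def cam(p):
    h,w=p["depth"].shape; f=h/2/np.tan(np.radians(p["vertical_fov"])/2)
    K=np.array([[f,0,p["cx"]],[0,f,p["cy"]],[0,0,1.]]); D=np.array([p["k1"],0,0,0,0.])
    o=np.asarray(p["orientation"],float)
    M=R.from_rotvec(o).as_matrix() if o.shape==(3,) else (R.from_quat(o).as_matrix() if o.shape==(4,) else o)
    return K,D,M,np.asarray(p["xyz"],float)
def rays(p,px):
    K,D,M,c=cam(p)
    u=cv2.undistortPoints(np.asarray(px,float).reshape(-1,1,2),K,D)[:,0]
    return np.c_[u,np.ones(len(u))]
def at_z(p,px,z):
    K,D,M,c=cam(p); d=rays(p,px)@M.T
    return c+d*((z-c[2])/d[:,2])[:,None]
def at_d(p,px):
    K,D,M,c=cam(p); q=np.asarray(px).reshape(-1,2).astype(int)
    return c+(rays(p,px)*p["depth"][q[:,1],q[:,0]][:,None])@M.T
def proj(p,X):
    K,D,M,c=cam(p); x=(np.asarray(X,float).reshape(-1,3)-c)@M
    return cv2.projectPoints(x,np.zeros(3),np.zeros(3),K,D)[0][:,0]
def cloud(p):
    v,u=np.mgrid[0:420,0:560]; return at_d(p,np.c_[u.ravel(),v.ravel()]).reshape(420,560,3)
E
python3 - <<'E'
from h import *
for n in ("scene","top"):
    p=arm.snapshot(n); cv2.imwrite(f"pics/{n}0.png",p["color"])
    print(n,p["xyz"],p["orientation"],p["vertical_fov"],p["k1"])
    for q in ["nut_hub","lever","tab","plate_mid","plate","nut","tray","oil","brush","tree","offcut"]:
        for r in arm.spot_point(p,q)[:4]:
            print(q,round(r["confidence"],2),np.round(r["location"]),at_d(p,[r["location"]]).round(3)[0])
E
```

```text
pics
scene [ 1.14113766 -0.36149392  0.81201383] [-2.12696603 -1.18875737  0.47946644] 52.745813463228764 0.005393337513097169
lever 0.57 [262. 203.] [ 0.537 -0.022  0.107]
tab 0.81 [283. 175.] [0.416 0.117 0.04 ]
tab 0.78 [208. 201.] [ 0.416 -0.109  0.056]
tab 0.67 [395. 219.] [0.701 0.259 0.044]
tab 0.6 [281. 227.] [ 0.631 -0.028  0.119]
plate_mid 0.87 [282. 220.] [ 0.605 -0.008  0.105]
plate_mid 0.67 [212. 198.] [ 0.36  -0.077  0.006]
plate_mid 0.63 [400. 247.] [0.753 0.24  0.001]
plate 0.93 [268. 189.] [0.411 0.07  0.004]
plate 0.76 [284. 220.] [ 0.606 -0.006  0.106]
plate 0.7 [398. 248.] [ 0.752  0.235 -0.   ]
plate 0.66 [220. 199.] [ 0.372 -0.058  0.002]
nut 0.78 [280. 219.] [ 0.6   -0.012  0.106]
tray 0.65 [343. 187.] [0.511 0.254 0.003]
tray 0.6 [262. 203.] [ 0.54  -0.022  0.109]
oil 0.87 [186. 354.] [ 0.763 -0.318  0.066]
brush 0.82 [358. 277.] [0.773 0.089 0.014]
tree 0.67 [172. 271.] [ 0.539 -0.263  0.017]
offcut 0.69 [290. 318.] [ 0.778 -0.098  0.012]
top [ 0.4466803  -0.02455218  1.06159339] [-2.16623073  2.14415476 -0.15329936] 46.17410153057306 -0.07622325860811387
nut
[... 237 characters left out ...]
0.405 -0.105  0.057]
plate_mid 0.76 [260. 208.] [0.574 0.    0.118]
plate_mid 0.72 [158. 135.] [0.75  0.232 0.001]
plate_mid 0.63 [224. 298.] [0.396 0.076 0.001]
plate_mid 0.61 [291. 312.] [ 0.368 -0.066 -0.002]
plate 0.87 [290. 311.] [ 0.369 -0.063  0.002]
plate 0.78 [224. 298.] [0.396 0.077 0.001]
plate 0.68 [260. 200.] [0.588 0.001 0.131]
plate 0.56 [158. 138.] [ 0.745  0.234 -0.004]
nut 0.71 [261. 202.] [ 0.583 -0.001  0.13 ]
tray 0.95 [141. 240.] [0.516 0.257 0.007]
oil 0.86 [403. 152.] [ 0.702 -0.294  0.071]
brush 0.68 [218. 129.] [0.759 0.096 0.019]
brush 0.32 [270. 230.] [ 0.532 -0.02   0.11 ]
tree 0.92 [377. 235.] [ 0.531 -0.248  0.018]
offcut 0.73 [307. 130.] [ 0.763 -0.099  0.011]
```

```bash
python3 - <<'E'
import cv2
s=cv2.imread("pics/scene0.png"); t=cv2.imread("pics/top0.png")
cv2.imwrite("pics/topbig.png",cv2.resize(t,(800,600),interpolation=cv2.INTER_CUBIC))
c=s[155:275,195:355]; cv2.imwrite("pics/sc.png",cv2.resize(c,(800,600),interpolation=cv2.INTER_CUBIC))
c=t[155:260,200:340]; cv2.imwrite("pics/tc.png",cv2.resize(c,(800,600),interpolation=cv2.INTER_CUBIC))
E
```

```text
(no output)
```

View pics/topbig.png

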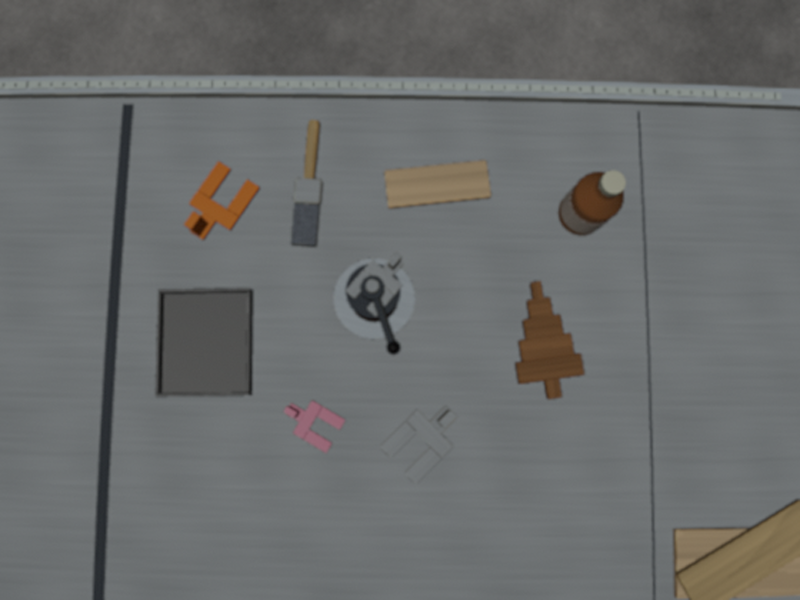

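View pics/sc.png

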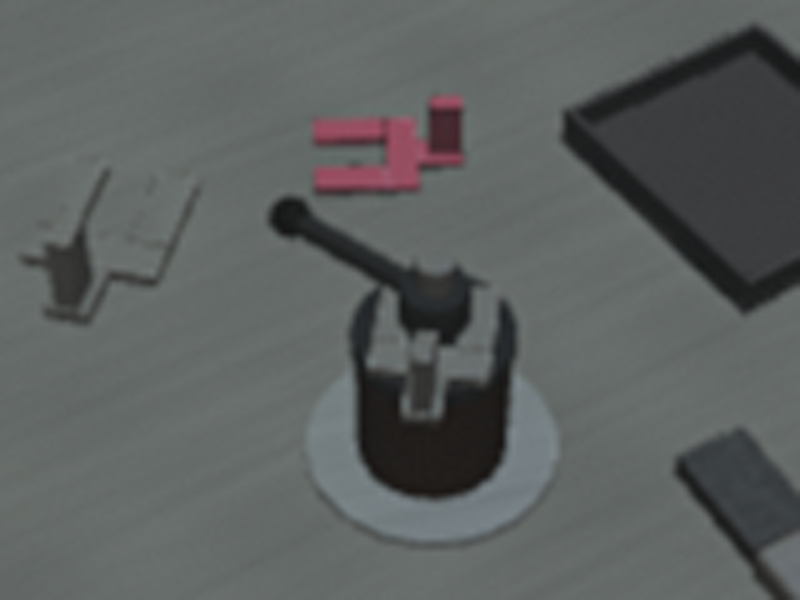

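View pics/tc.png

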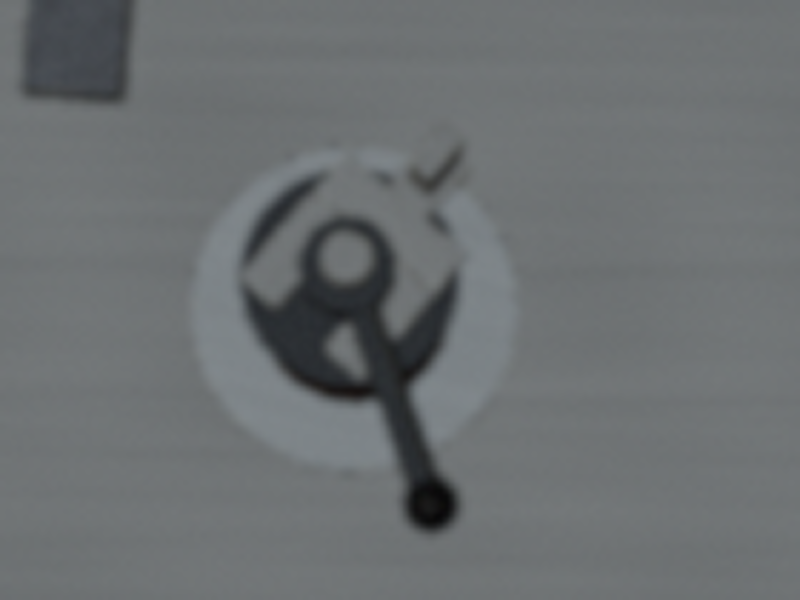

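Seen in the pictures: the top view (800x600 scale) has an orange plate at (222,200), a pink one at (314,425), a big grey one at (420,440), and a smaller grey plate under the nut at (373,285). The one under the nut is meant: it is neither orange nor pink, and it is smaller than the other grey one. Its tab is at (397,263). The lever points down-right to its ball at (393,348), so clockwise swings it towards the tray side.

```bash
python3 - <<'E'
from h import *
P={}
for n in ("top","scene"):
    p=arm.snapshot(n); C=cloud(p); P[n]=(p,C)
    X=C.reshape(-1,3); X=X[np.hypot(X[:,0]-.59,X[:,1])<.12]
    print(n)
    def s(name,m): print(name,m.sum(),X[m].mean(0).round(4),X[m].min(0).round(3),X[m].max(0).round(3))
    r=np.hypot(X[:,0]-.585,X[:,1])
    s("plate",(abs(X[:,2]-.091)<.004))
    s("hi",(X[:,2]>.124)); 
    d=X[:,:2]-[.585,0]
    s("tabtop",(X[:,2]>.118)&(X[:,0]>.605))
    s("leverbar",(X[:,2]>.098)&(X[:,0]<.56))
    s("ball",(X[:,2]>.095)&(X[:,0]<.518))
    m=(X[:,2]>.098)&(X[:,0]<.56); Z=X[m]; 
    vt=np.linalg.svd(Z[:,:2]-Z[:,:2].mean(0))[2][0]; print("leverdir",np.degrees(np.arctan2(vt[1],vt[0])))
    m=(X[:,2]>.083)&(X[:,2]<.097); print(np.histogram(X[m][:,2],8))
    m=(X[:,2]>.124)&(X[:,0]<.605); Z=X[m]; print("stud/hub top"); print(np.histogram(Z[:,2],6)); top=Z[Z[:,2]>np.percentile(Z[:,2],60)]; print(top.mean(0),top.min(0),top.max(0))
# drum base disc and ball by both cameras
p,C=P["top"]
print(at_z(p,[[275.4,242.9]],.105),at_z(p,[[260.9,199.1]],.13))
for q in("tray",):
  m=arm.cut_out(p,q)[0]["mask"]; X=C[m]; print(q,X.min(0),X.max(0),cv2.minAreaRect(X[:,:2].astype(np.float32)*1000))
E
```

```text
top
plate 545 [ 0.597  -0.0056  0.0905] [ 0.551 -0.041  0.087] [0.63  0.035 0.095]
hi 119 [ 0.6035 -0.0119  0.1288] [ 0.58  -0.038  0.124] [0.635 0.008 0.134]
tabtop 54 [ 0.6251 -0.0289  0.1262] [ 0.617 -0.038  0.118] [ 0.635 -0.021  0.131]
leverbar 229 [ 0.5268 -0.0217  0.1108] [ 0.499 -0.038  0.103] [ 0.559 -0.004  0.117]
ball 87 [ 0.5077 -0.0284  0.1122] [ 0.499 -0.038  0.103] [ 0.516 -0.02   0.117]
leverdir -159.9839782227794
(array([ 98, 120,  96, 133, 187, 134,  31,   5]), array([0.08301104, 0.08470852, 0.08640599, 0.08810347, 0.08980095,
       0.09149843, 0.0931959 , 0.09489338, 0.09659086]))
stud/hub top
(array([ 5,  4, 19, 20, 17,  5]), array([0.12543666, 0.12690592, 0.12837517, 0.12984443, 0.13131369,
       0.13278295, 0.13425221]))
[5.88068624e-01 3.57132446e-04 1.32061121e-01] [ 0.5812555  -0.00785973  0.13085629] [0.59493326 0.00742339 0.13425221]
scene
plate 304 [ 0.6031 -0.0093  0.0909] [ 0.559 -0.043  0.087] [0.638 0.035 0.095]
hi 81 [ 0.6049 -0.0143  0.1286] [ 0.58  -0.04   0.124] [0.635 0.007 0.133]
tabtop 44 [ 0.6282 -0.0328  0.1254] [ 0.618 -0.041  0.118] [ 0.63
[... 201 characters left out ...]
72351918
(array([ 55,  66,  28,  64, 133,  75,  13,  11]), array([0.08310474, 0.08483492, 0.08656511, 0.08829529, 0.09002547,
       0.09175566, 0.09348584, 0.09521602, 0.09694621]))
stud/hub top
(array([ 5,  3,  5,  9, 17, 10]), array([0.12404346, 0.12553996, 0.12703646, 0.12853296, 0.13002946,
       0.13152596, 0.13302246]))
[ 0.58867542 -0.00209977  0.13158859] [ 0.58154201 -0.00889169  0.13065887] [0.59673905 0.00662271 0.13302246]
[[ 0.50730778 -0.0306268   0.105     ]] [[ 0.58917944 -0.00191222  0.13      ]]
tray [ 0.43658667 -0.02455218 -0.00521119] [0.60464192 0.3252215  1.06159339] ((523.4351196289062, 150.7400360107422), (165.50833129882812, 345.08209228515625), 1.976252555847168)
```

```bash
python3 - <<'E'
from h import *
o=arm.get_obs(); M=R.from_rotvec(o["tcp_rot"]).as_matrix(); print(M.round(3),o["tcp_pos"],o["ft_force"],o["clock"])
print("yaw of tool x",np.degrees(np.arctan2(M[1,0],M[0,0])),"tool y",np.degrees(np.arctan2(M[1,1],M[0,1])))
p=arm.snapshot("top"); C=cloud(p)
X=C.reshape(-1,3)
m=(X[:,2]>.122)&(X[:,0]>.608)&(X[:,0]<.65)&(abs(X[:,1]+.03)<.025); print("tabtop",cv2.minAreaRect(X[m][:,:2].astype(np.float32)*1000))
m=(abs(X[:,2]-.091)<.0035)&(np.hypot(X[:,0]-.5885,X[:,1])<.07); print("plate",cv2.minAreaRect(X[m][:,:2].astype(np.float32)*1000))
# tray rim
m=(X[:,2]>.016)&(X[:,2]<.03)&(abs(X[:,0]-.516)<.11)&(abs(X[:,1]-.257)<.1); print("tray",m.sum(),cv2.minAreaRect(X[m][:,:2].astype(np.float32)*1000), np.percentile(X[m],[2,98],axis=0))
E
```

```text
[[-0.973  0.233  0.   ]
 [ 0.233  0.973  0.   ]
 [ 0.     0.    -1.   ]] [0.14540377 0.60786529 0.23131244] [-0.75782296  0.29930112 -0.32935606] 1.35
yaw of tool x 166.54553481167642 tool y 76.54553479249373
tabtop ((625.8094482421875, -29.242321014404297), (10.050415992736816, 18.10443115234375), 49.75669479370117)
plate ((592.2938842773438, -1.1705245971679688), (75.15538024902344, 80.95526123046875), 86.66586303710938)
tray 769 ((517.9442138671875, 252.10659790039062), (161.18186950683594, 141.77389526367188), 1.556269645690918) [[0.43706039 0.18090974 0.01677016]
 [0.59888457 0.32221257 0.02768236]]
```

apply_moves(series=[{"grip": -1, "tx": 5, "ty": -8, "tz": 0, "spin": 4}, {"grip": -1, "tx": 10, "ty": -16.5, "tz": 0, "spin": 8}, {"grip": -1, "tx": 15, "ty": -25, "tz": 0, "spin": 12}, {"grip": -1, "tx": 20, "ty": -33, "tz": 0, "spin": 16}, {"grip": -1, "tx": 25, "ty": -41.5, "tz": 0, "spin": 20}, {"grip": -1, "tx": 30, "ty": -50, "tz": 0, "spin": 25}, {"grip": -1, "tx": 35, "ty": -58, "tz": 0, "spin": 30}, {"grip": -1, "tx": 39.7, "ty": -66.3, "tz": 0, "spin": 33.5}, {"grip": -1, "tx": 39.7, "ty": -66.3, "tz": 0, "spin": 33.5}, {"grip": -1, "tx": 39.7, "ty": -66.3, "tz": 0, "spin": 33.5}, {"grip": -1, "tx": 39.7, "ty": -66.3, "tz": 0, "spin": 33.5}, {"grip": -1, "tx": 39.7, "ty": -66.3, "tz": 0, "spin": 33.5}, {"grip": -1, "tx": 39.7, "ty": -66.3, "tz": 0, "spin": 33.5}, {"grip": -1, "tx": 39.7, "ty": -66.3, "tz": 0, "spin": 33.5}, {"grip": -1, "tx": 39.7, "ty": -66.3, "tz": 0, "spin": 33.5}, {"grip": -1, "tx": 39.7, "ty": -66.3, "tz": 0, "spin": 33.5}])

```text
clock: 3.4
tcp_pos: [0.5418, -0.0532, 0.2315]
tcp_rot: [0.552, -3.093, -0.001]
ft_force: [-0.2, -0.4, 0.0]
grip_width: -0.001
grasp_force: 0.0
```

apply_moves(series=[{"grip": -1, "tx": 0, "ty": 0, "tz": -4, "spin": 0}, {"grip": -1, "tx": 0, "ty": 0, "tz": -8, "spin": 0}, {"grip": -1, "tx": 0, "ty": 0, "tz": -12, "spin": 0}, {"grip": -1, "tx": 0, "ty": 0, "tz": -14.8, "spin": 0}, {"grip": -1, "tx": 0, "ty": 0, "tz": -14.8, "spin": 0}, {"grip": -1, "tx": 0, "ty": 0, "tz": -14.8, "spin": 0}, {"grip": -1, "tx": -0.3, "ty": 0.8, "tz": -14.8, "spin": 0}, {"grip": -1, "tx": -0.3, "ty": 0.8, "tz": -14.8, "spin": 0}, {"grip": -1, "tx": -0.3, "ty": 0.8, "tz": -14.8, "spin": 0}])

```text
clock: 4.53
tcp_pos: [0.5397, -0.047, 0.0839]
tcp_rot: [-0.547, 3.093, -0.0]
ft_force: [0.3, -0.8, 0.1]
grip_width: 0.002
grasp_force: 0.0
```

```bash
python3 - <<'E'
from h import *
o=arm.get_obs(); print(o["tcp_pos"],o["ft_force"])
s=arm.snapshot("scene")["color"]
cv2.imwrite("pics/push.png",cv2.resize(s[130:265,190:370],(800,600),interpolation=cv2.INTER_CUBIC))
E
```

```text
[ 0.53965797 -0.04703734  0.08387838] [ 0.25426116 -0.76781578  0.10442665]
```

View pics/push.png

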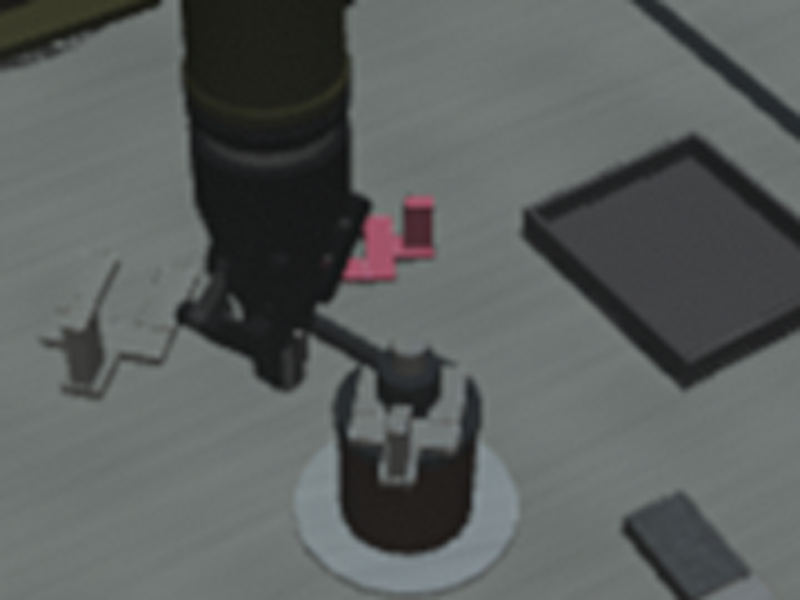

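```bash
cat > arc.py <<'E'
import numpy as np
A=np.array([.5885,-.001])
def pose(th,d=20.5):
    t=np.radians(th); u=np.array([np.cos(t),np.sin(t)]); v=np.array([u[1],-u[0]])
    return (A+.062*u-d/1000*v)*100
def table(th0,ths,p0=None):
    p0=pose(th0) if p0 is None else np.array(p0)
    for th in ths: print(th,(pose(th)-p0).round(2),"spin",th-th0)
E
python3 - <<'E'
from arc import *
table(200,[200,196,192,188,184,180,176,172,168,165],[53.95,-4.68])
E
```

```text
200 [-0.22  0.53] spin 0
196 [-0.49  0.9 ] spin -4
192 [-0.74  1.29] spin -8
188 [-0.95  1.69] spin -12
184 [-1.14  2.1 ] spin -16
180 [-1.3   2.53] spin -20
176 [-1.43  2.97] spin -24
172 [-1.52  3.41] spin -28
168 [-1.59  3.86] spin -32
165 [-1.62  4.2 ] spin -35
```

apply_moves(series=[{"grip": -1, "tx": -0.1, "ty": 0.3, "tz": 0, "spin": 0}, {"grip": -1, "tx": -0.2, "ty": 0.5, "tz": 0, "spin": 0}, {"grip": -1, "tx": -0.35, "ty": 0.7, "tz": 0, "spin": -2}, {"grip": -1, "tx": -0.5, "ty": 0.9, "tz": 0, "spin": -4}, {"grip": -1, "tx": -0.6, "ty": 1.1, "tz": 0, "spin": -6}, {"grip": -1, "tx": -0.75, "ty": 1.3, "tz": 0, "spin": -8}, {"grip": -1, "tx": -0.85, "ty": 1.5, "tz": 0, "spin": -10}, {"grip": -1, "tx": -0.95, "ty": 1.7, "tz": 0, "spin": -12}, {"grip": -1, "tx": -0.95, "ty": 1.7, "tz": 0, "spin": -12}])

```text
clock: 5.7
tcp_pos: [0.5299, -0.0296, 0.0834]
tcp_rot: [-0.22, 3.134, 0.001]
ft_force: [2.4, -3.2, 1.4]
grip_width: 0.002
grasp_force: 1.6
```

apply_moves(series=[{"grip": -1, "tx": -0.1, "ty": 0.2, "tz": 0, "spin": -2}, {"grip": -1, "tx": -0.2, "ty": 0.4, "tz": 0, "spin": -4}, {"grip": -1, "tx": -0.28, "ty": 0.62, "tz": 0, "spin": -6}, {"grip": -1, "tx": -0.35, "ty": 0.84, "tz": 0, "spin": -8}, {"grip": -1, "tx": -0.42, "ty": 1.06, "tz": 0, "spin": -10}, {"grip": -1, "tx": -0.48, "ty": 1.28, "tz": 0, "spin": -12}, {"grip": -1, "tx": -0.53, "ty": 1.5, "tz": 0, "spin": -14}, {"grip": -1, "tx": -0.57, "ty": 1.72, "tz": 0, "spin": -16}, {"grip": -1, "tx": -0.61, "ty": 1.95, "tz": 0, "spin": -18}, {"grip": -1, "tx": -0.64, "ty": 2.17, "tz": 0, "spin": -20}, {"grip": -1, "tx": -0.67, "ty": 2.5, "tz": 0, "spin": -23}, {"grip": -1, "tx": -0.67, "ty": 2.5, "tz": 0, "spin": -23}])

```text
clock: 7.2
tcp_pos: [0.5226, -0.0045, 0.0832]
tcp_rot: [-0.408, -3.114, -0.0]
ft_force: [0.8, -4.3, 3.0]
grip_width: 0.003
grasp_force: 1.7
```

```bash
python3 - <<'E'
from arc import *
for a in range(165,85,-10): table(a,[a-2.5,a-5,a-7.5,a-10])
E
```

```text
162.5 [-0.01  0.28] spin -2.5
160 [-0.01  0.57] spin -5
157.5 [0.01 0.85] spin -7.5
155 [0.03 1.14] spin -10
152.5 [0.04 0.28] spin -2.5
150 [0.09 0.56] spin -5
147.5 [0.15 0.84] spin -7.5
145 [0.23 1.11] spin -10
142.5 [0.09 0.27] spin -2.5
140 [0.19 0.54] spin -5
137.5 [0.3 0.8] spin -7.5
135 [0.42 1.06] spin -10
132.5 [0.13 0.25] spin -2.5
130 [0.28 0.5 ] spin -5
127.5 [0.43 0.74] spin -7.5
125 [0.6  0.97] spin -10
122.5 [0.18 0.22] spin -2.5
120 [0.36 0.44] spin -5
117.5 [0.55 0.65] spin -7.5
115 [0.76 0.85] spin -10
112.5 [0.21 0.19] spin -2.5
110 [0.43 0.37] spin -5
107.5 [0.66 0.54] spin -7.5
105 [0.89 0.71] spin -10
102.5 [0.24 0.15] spin -2.5
100 [0.49 0.29] spin -5
97.5 [0.74 0.42] spin -7.5
95 [1.   0.54] spin -10
92.5 [0.26 0.11] spin -2.5
90 [0.53 0.2 ] spin -5
87.5 [0.8  0.29] spin -7.5
85 [1.08 0.36] spin -10
```

apply_moves(series=[{"grip": -1, "tx": 0, "ty": 0.14, "tz": 0.01, "spin": -1.2}, {"grip": -1, "tx": -0.01, "ty": 0.28, "tz": 0.02, "spin": -2.5}, {"grip": -1, "tx": -0.01, "ty": 0.43, "tz": 0.03, "spin": -3.8}, {"grip": -1, "tx": -0.01, "ty": 0.57, "tz": 0.04, "spin": -5}, {"grip": -1, "tx": -0.01, "ty": 0.57, "tz": 0.04, "spin": -5}])

```text
clock: 7.82
tcp_pos: [0.5225, 0.0011, 0.0836]
tcp_rot: [-0.544, -3.093, -0.0]
ft_force: [-3.0, -3.4, 0.9]
grip_width: -0.004
grasp_force: 2.0
```

apply_moves(series=[{"grip": -1, "tx": 0.01, "ty": 0.14, "tz": 0.01, "spin": -1.2}, {"grip": -1, "tx": 0.02, "ty": 0.28, "tz": 0.02, "spin": -2.5}, {"grip": -1, "tx": 0.03, "ty": 0.43, "tz": 0.03, "spin": -3.8}, {"grip": -1, "tx": 0.04, "ty": 0.57, "tz": 0.04, "spin": -5}, {"grip": -1, "tx": 0.04, "ty": 0.57, "tz": 0.04, "spin": -5}])

```text
clock: 8.45
tcp_pos: [0.523, 0.0068, 0.084]
tcp_rot: [-0.678, -3.067, -0.0]
ft_force: [-2.7, -3.4, 1.2]
grip_width: -0.002
grasp_force: 2.0
```

apply_moves(series=[{"grip": -1, "tx": 0.02, "ty": 0.14, "tz": 0.01, "spin": -1.2}, {"grip": -1, "tx": 0.04, "ty": 0.28, "tz": 0.02, "spin": -2.5}, {"grip": -1, "tx": 0.06, "ty": 0.42, "tz": 0.03, "spin": -3.8}, {"grip": -1, "tx": 0.09, "ty": 0.56, "tz": 0.04, "spin": -5}, {"grip": -1, "tx": 0.09, "ty": 0.56, "tz": 0.04, "spin": -5}])

```text
clock: 9.07
tcp_pos: [0.5239, 0.0124, 0.0844]
tcp_rot: [-0.811, -3.034, -0.0]
ft_force: [-4.3, -2.4, -0.1]
grip_width: -0.0
grasp_force: 2.0
```

apply_moves(series=[{"grip": -1, "tx": 0.03, "ty": 0.14, "tz": 0.01, "spin": -1.2}, {"grip": -1, "tx": 0.06, "ty": 0.28, "tz": 0.02, "spin": -2.5}, {"grip": -1, "tx": 0.1, "ty": 0.42, "tz": 0.03, "spin": -3.8}, {"grip": -1, "tx": 0.14, "ty": 0.55, "tz": 0.04, "spin": -5}, {"grip": -1, "tx": 0.14, "ty": 0.55, "tz": 0.04, "spin": -5}])

```text
clock: 9.7
tcp_pos: [0.5252, 0.0178, 0.0847]
tcp_rot: [-0.942, -2.996, -0.0]
ft_force: [-4.1, -2.1, -1.1]
grip_width: -0.0
grasp_force: 2.0
```

apply_moves(series=[{"grip": -1, "tx": 0.05, "ty": 0.14, "tz": 0.01, "spin": -1.2}, {"grip": -1, "tx": 0.09, "ty": 0.27, "tz": 0.02, "spin": -2.5}, {"grip": -1, "tx": 0.14, "ty": 0.41, "tz": 0.03, "spin": -3.8}, {"grip": -1, "tx": 0.19, "ty": 0.54, "tz": 0.04, "spin": -5}, {"grip": -1, "tx": 0.19, "ty": 0.54, "tz": 0.04, "spin": -5}])

```text
clock: 10.32
tcp_pos: [0.527, 0.0234, 0.0851]
tcp_rot: [-1.072, -2.952, -0.0]
ft_force: [-5.8, -1.2, -0.6]
grip_width: -0.004
grasp_force: 2.0
```

apply_moves(series=[{"grip": -1, "tx": 0.05, "ty": 0.13, "tz": 0.01, "spin": -1.2}, {"grip": -1, "tx": 0.11, "ty": 0.26, "tz": 0.02, "spin": -2.5}, {"grip": -1, "tx": 0.17, "ty": 0.39, "tz": 0.03, "spin": -3.8}, {"grip": -1, "tx": 0.23, "ty": 0.52, "tz": 0.04, "spin": -5}, {"grip": -1, "tx": 0.23, "ty": 0.52, "tz": 0.04, "spin": -5}])

```text
clock: 10.95
tcp_pos: [0.5292, 0.0286, 0.0854]
tcp_rot: [-1.199, -2.902, 0.0]
ft_force: [-5.0, -0.8, -1.8]
grip_width: -0.002
grasp_force: 2.1
```

apply_moves(series=[{"grip": -1, "tx": 0.07, "ty": 0.13, "tz": 0, "spin": -1.2}, {"grip": -1, "tx": 0.13, "ty": 0.25, "tz": 0, "spin": -2.5}, {"grip": -1, "tx": 0.2, "ty": 0.38, "tz": 0, "spin": -3.8}, {"grip": -1, "tx": 0.28, "ty": 0.5, "tz": 0, "spin": -5}, {"grip": -1, "tx": 0.28, "ty": 0.5, "tz": 0, "spin": -5}])

```text
clock: 11.58
tcp_pos: [0.5321, 0.0338, 0.0855]
tcp_rot: [-1.324, -2.847, -0.0]
ft_force: [-4.2, -0.6, -0.3]
grip_width: -0.001
grasp_force: 2.1
```

apply_moves(series=[{"grip": -1, "tx": 0.08, "ty": 0.12, "tz": 0.01, "spin": -1.2}, {"grip": -1, "tx": 0.15, "ty": 0.24, "tz": 0.01, "spin": -2.5}, {"grip": -1, "tx": 0.23, "ty": 0.36, "tz": 0.02, "spin": -3.8}, {"grip": -1, "tx": 0.32, "ty": 0.47, "tz": 0.02, "spin": -5}, {"grip": -1, "tx": 0.32, "ty": 0.47, "tz": 0.02, "spin": -5}])

```text
clock: 12.2
tcp_pos: [0.5356, 0.0388, 0.0857]
tcp_rot: [-1.447, -2.787, -0.001]
ft_force: [-5.0, 0.2, -1.0]
grip_width: 0.001
grasp_force: 1.8
```

apply_moves(series=[{"grip": -1, "tx": 0.08, "ty": 0.12, "tz": 0, "spin": -1.2}, {"grip": -1, "tx": 0.17, "ty": 0.23, "tz": 0, "spin": -2.5}, {"grip": -1, "tx": 0.26, "ty": 0.34, "tz": 0, "spin": -3.8}, {"grip": -1, "tx": 0.36, "ty": 0.44, "tz": 0, "spin": -5}, {"grip": -1, "tx": 0.36, "ty": 0.44, "tz": 0, "spin": -5}])

```text
clock: 12.82
tcp_pos: [0.54, 0.0426, 0.086]
tcp_rot: [1.569, 2.721, 0.001]
ft_force: [-4.5, 1.3, -0.3]
grip_width: -0.001
grasp_force: 1.5
```

apply_moves(series=[{"grip": -1, "tx": 0.09, "ty": 0.1, "tz": 0, "spin": -1.2}, {"grip": -1, "tx": 0.19, "ty": 0.21, "tz": 0, "spin": -2.5}, {"grip": -1, "tx": 0.29, "ty": 0.31, "tz": 0, "spin": -3.8}, {"grip": -1, "tx": 0.4, "ty": 0.41, "tz": 0, "spin": -5}, {"grip": -1, "tx": 0.4, "ty": 0.41, "tz": 0, "spin": -5}])

```text
clock: 13.45
tcp_pos: [0.544, 0.0464, 0.086]
tcp_rot: [1.687, 2.65, 0.001]
ft_force: [-4.1, 1.2, 0.5]
grip_width: 0.002
grasp_force: 1.5
```

apply_moves(series=[{"grip": -1, "tx": 0.1, "ty": 0.1, "tz": 0, "spin": -1.2}, {"grip": -1, "tx": 0.21, "ty": 0.19, "tz": 0, "spin": -2.5}, {"grip": -1, "tx": 0.32, "ty": 0.28, "tz": 0.01, "spin": -3.8}, {"grip": -1, "tx": 0.43, "ty": 0.37, "tz": 0.02, "spin": -5}, {"grip": -1, "tx": 0.43, "ty": 0.37, "tz": 0.02, "spin": -5}])

```text
clock: 14.08
tcp_pos: [0.5482, 0.0501, 0.0862]
tcp_rot: [1.801, 2.574, 0.001]
ft_force: [-3.7, 0.6, 0.5]
grip_width: -0.002
grasp_force: 1.5
```

apply_moves(series=[{"grip": -1, "tx": 0.11, "ty": 0.09, "tz": 0, "spin": -1.2}, {"grip": -1, "tx": 0.22, "ty": 0.17, "tz": 0, "spin": -2.5}, {"grip": -1, "tx": 0.34, "ty": 0.25, "tz": 0.01, "spin": -3.8}, {"grip": -1, "tx": 0.46, "ty": 0.34, "tz": 0.02, "spin": -5}, {"grip": -1, "tx": 0.46, "ty": 0.34, "tz": 0.02, "spin": -5}])

```text
clock: 14.7
tcp_pos: [0.5528, 0.0535, 0.0863]
tcp_rot: [1.911, 2.493, 0.001]
ft_force: [-3.8, 1.3, 0.6]
grip_width: -0.005
grasp_force: 1.5
```

apply_moves(series=[{"grip": -1, "tx": 0.12, "ty": 0.08, "tz": 0, "spin": -1.2}, {"grip": -1, "tx": 0.24, "ty": 0.15, "tz": 0, "spin": -2.5}, {"grip": -1, "tx": 0.36, "ty": 0.22, "tz": 0.01, "spin": -3.8}, {"grip": -1, "tx": 0.48, "ty": 0.29, "tz": 0.02, "spin": -5}, {"grip": -1, "tx": 0.48, "ty": 0.29, "tz": 0.02, "spin": -5}])

```text
clock: 15.32
tcp_pos: [0.5576, 0.0564, 0.0865]
tcp_rot: [2.018, 2.407, 0.001]
ft_force: [-3.4, 1.7, -0.0]
grip_width: -0.001
grasp_force: 1.6
```

apply_moves(series=[{"grip": -1, "tx": 0.12, "ty": 0.06, "tz": 0, "spin": -1.2}, {"grip": -1, "tx": 0.25, "ty": 0.13, "tz": 0, "spin": -2.5}, {"grip": -1, "tx": 0.37, "ty": 0.19, "tz": 0.01, "spin": -3.8}, {"grip": -1, "tx": 0.46, "ty": 0.23, "tz": 0.01, "spin": -4.5}, {"grip": -1, "tx": 0.46, "ty": 0.23, "tz": 0.01, "spin": -4.5}])

```text
clock: 15.95
tcp_pos: [0.5622, 0.0586, 0.0867]
tcp_rot: [2.111, 2.326, 0.001]
ft_force: [-3.0, 1.9, 1.7]
grip_width: -0.002
grasp_force: 1.6
```

apply_moves(series=[{"grip": -1, "tx": 0.12, "ty": 0.05, "tz": 0, "spin": -1.2}, {"grip": -1, "tx": 0.24, "ty": 0.1, "tz": 0.01, "spin": -2.4}, {"grip": -1, "tx": 0.36, "ty": 0.14, "tz": 0.02, "spin": -3.5}, {"grip": -1, "tx": 0.48, "ty": 0.19, "tz": 0.03, "spin": -4.5}, {"grip": -1, "tx": 0.48, "ty": 0.19, "tz": 0.03, "spin": -4.5}])

```text
clock: 16.58
tcp_pos: [0.5658, 0.0603, 0.0867]
tcp_rot: [-2.201, -2.24, 0.002]
ft_force: [-5.6, 1.7, 1.7]
grip_width: -0.002
grasp_force: 2.6
```

apply_moves(series=[{"grip": -1, "tx": 0.07, "ty": 0.02, "tz": 0, "spin": -0.7}, {"grip": -1, "tx": 0.15, "ty": 0.04, "tz": 0, "spin": -1.4}, {"grip": -1, "tx": 0.15, "ty": 0.04, "tz": 0, "spin": -1.4}])

```text
clock: 16.95
tcp_pos: [0.5661, 0.0608, 0.0866]
tcp_rot: [-2.227, -2.212, 0.005]
ft_force: [-6.9, 2.3, 3.5]
grip_width: -0.0
grasp_force: 3.6
```

apply_moves(series=[{"grip": -1, "tx": -1, "ty": 0, "tz": 0, "spin": 0}, {"grip": -1, "tx": -3, "ty": 0, "tz": 0, "spin": 0}, {"grip": -1, "tx": -3, "ty": 0.5, "tz": 3, "spin": 0}, {"grip": -1, "tx": -3, "ty": 3, "tz": 8, "spin": 10}, {"grip": 0, "tx": -3, "ty": 6, "tz": 13, "spin": 20}, {"grip": 0, "tx": -3, "ty": 9, "tz": 14, "spin": 30}, {"grip": 0, "tx": -3, "ty": 12, "tz": 14, "spin": 40}, {"grip": 0, "tx": -3, "ty": 12, "tz": 14, "spin": 50.2}, {"grip": 0, "tx": -3, "ty": 12, "tz": 14, "spin": 50.2}, {"grip": 0, "tx": -3, "ty": 12, "tz": 14, "spin": 50.2}])

```text
clock: 18.2
tcp_pos: [0.539, 0.1798, 0.2271]
tcp_rot: [1.085, 2.946, 0.001]
ft_force: [-0.6, 0.2, -0.6]
grip_width: 0.495
grasp_force: 0.0
```

```bash
python3 - <<'E'
from h import *
o=arm.get_obs(); print(o["tcp_pos"],o["tcp_rot"],o["ft_force"],o["grip_width"])
for n in ("top","scene"):
    p=arm.snapshot(n); X=cloud(p).reshape(-1,3)
    m=(X[:,2]>.120)&(X[:,2]<.14)&(X[:,0]>.608)&(X[:,0]<.65)&(abs(X[:,1]+.03)<.025); print(n,"tabtop",m.sum(),X[m].mean(0),np.percentile(X[m][:,2],95),cv2.minAreaRect(X[m][:,:2].astype(np.float32)*1000))
    for q in ("tab","lever","nut_hub"):
        print(q,[(round(r["confidence"],2),np.round(r["location"]),at_z(p,[r["location"]],.113)[0].round(4)) for r in arm.spot_point(p,q)])
    c=p["color"][150:270,190:350] if n=="top" else p["color"][155:275,195:355]
    cv2.imwrite(f"pics/{n}1.png",cv2.resize(c,(800,600),interpolation=cv2.INTER_CUBIC))
E
```

```text
[0.53903999 0.17977954 0.22709785] [1.08511853e+00 2.94644353e+00 6.74242621e-04] [-0.55644402  0.20622439 -0.61245144] 0.49541929647929217
top tabtop 52 [ 0.62520728 -0.02899299  0.12649088] 0.12946193213636994 ((625.6912231445312, -29.076051712036133), (9.753493309020996, 18.119449615478516), 52.96918487548828)
tab [(0.94, array([205., 287.]), array([0.4214, 0.1026, 0.113 ])), (0.87, array([311., 298.]), array([ 0.4033, -0.1001,  0.113 ])), (0.82, array([136., 156.]), array([0.6761, 0.2473, 0.113 ]))]
lever [(0.58, array([229., 201.]), array([0.5878, 0.0602, 0.113 ]))]
nut_hub [(0.69, array([260., 200.]), array([ 5.896e-01, -4.000e-04,  1.130e-01]))]
scene tabtop 39 [ 0.62769235 -0.03226165  0.12602524] 0.12881659718834487 ((626.1758422851562, -31.38379669189453), (9.744853973388672, 19.251615524291992), 49.326934814453125)
tab [(0.93, array([395., 219.]), array([0.7406, 0.2034, 0.113 ])), (0.82, array([281., 176.]), array([0.487, 0.063, 0.113])), (0.77, array([208., 205.]), array([ 0.4819, -0.1337,  0.113 ])), (0.55, array([281., 227.]), array([ 0.6264, -0.0256,  0.113 ]))]
lever [(0.72, array([305., 204.]), array([0.5952, 0.0601, 0.113 ]))]
nut_hub [(0.58, array([283., 211.]), array([0.5896, 0.0044, 0.113 ]))]
```

View pics/top1.png

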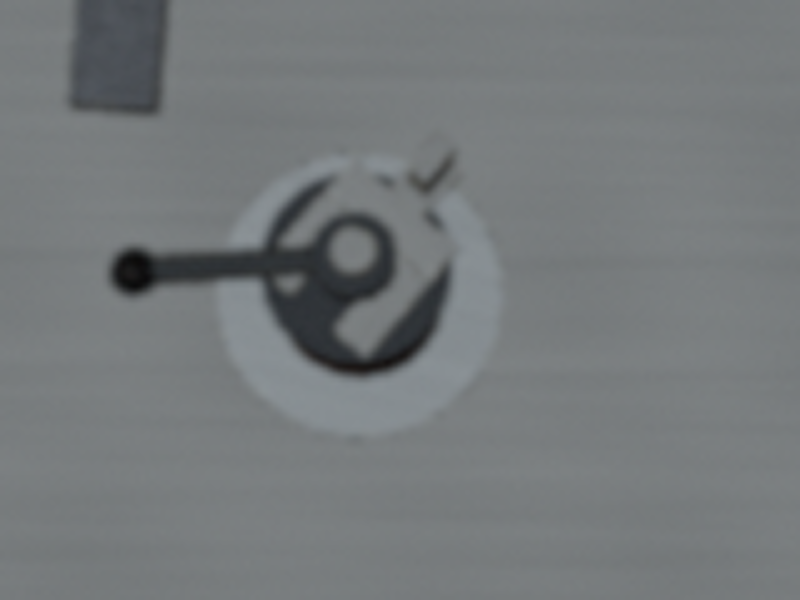

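apply_moves(series=[{"grip": 0, "tx": 2, "ty": -5, "tz": 0, "spin": 0}, {"grip": 0, "tx": 4, "ty": -10, "tz": 0, "spin": 0}, {"grip": 0, "tx": 6.5, "ty": -15.5, "tz": 0, "spin": 0}, {"grip": 0, "tx": 8.8, "ty": -21.1, "tz": 0, "spin": 0}, {"grip": 0, "tx": 8.8, "ty": -21.1, "tz": -3, "spin": 0}, {"grip": 0, "tx": 8.8, "ty": -21.1, "tz": -7, "spin": 0}, {"grip": 0, "tx": 8.8, "ty": -21.1, "tz": -7, "spin": 0}, {"grip": 0, "tx": 8.8, "ty": -21.1, "tz": -7, "spin": 0}, {"grip": 0, "tx": 8.8, "ty": -21.1, "tz": -7, "spin": 0}])

```text
clock: 19.73
tcp_pos: [0.6275, -0.0301, 0.1588]
tcp_rot: [1.077, 2.948, 0.002]
ft_force: [-0.3, 0.1, 0.1]
grip_width: 0.497
grasp_force: 0.0
```

apply_moves(series=[{"grip": 0, "tx": -0.1, "ty": 0, "tz": -2, "spin": 0}, {"grip": 0, "tx": -0.1, "ty": 0, "tz": -4, "spin": 0}, {"grip": 0, "tx": -0.1, "ty": 0, "tz": -5.2, "spin": 0}, {"grip": 0, "tx": -0.1, "ty": 0, "tz": -6, "spin": 0}, {"grip": 0, "tx": -0.1, "ty": 0, "tz": -6, "spin": 0}])

```text
clock: 20.35
tcp_pos: [0.6252, -0.0302, 0.0969]
tcp_rot: [-1.078, -2.951, 0.0]
ft_force: [-0.6, 0.0, -0.2]
grip_width: 0.5
grasp_force: 0.0
```

```bash
python3 - <<'E'
from h import *
s=arm.snapshot("scene")["color"]
cv2.imwrite("pics/grasp.png",cv2.resize(s[155:275,195:355],(800,600),interpolation=cv2.INTER_CUBIC))
E
```

```text
(no output)
```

View pics/grasp.png

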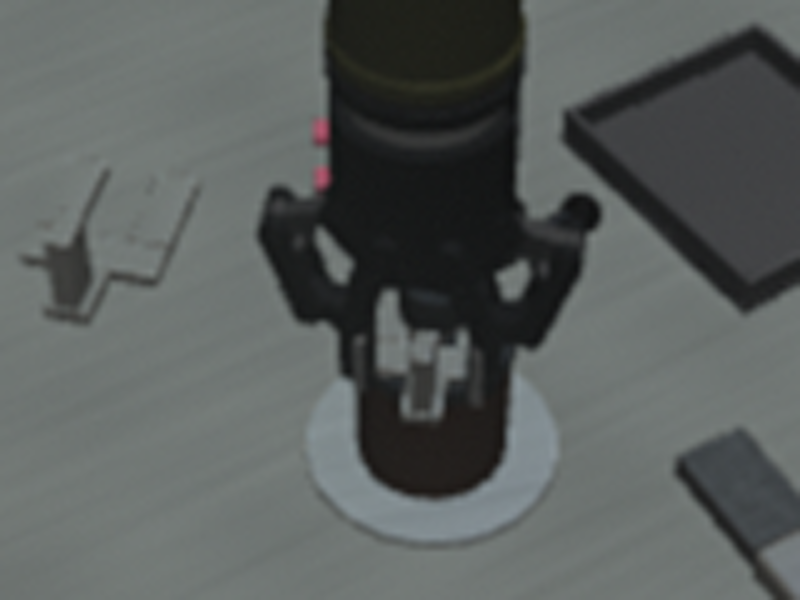

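The tab at (425,370) stands centred between the open fingers, so I'll close on it.

apply_moves(series=[{"grip": -0.4, "tx": 0, "ty": 0, "tz": 0.2, "spin": 0}, {"grip": -0.6, "tx": 0, "ty": 0, "tz": 0.2, "spin": 0}, {"grip": -1, "tx": 0, "ty": 0, "tz": 0.2, "spin": 0}, {"grip": -1, "tx": 0, "ty": 0, "tz": 0.2, "spin": 0}, {"grip": -1, "tx": 0, "ty": 0, "tz": 0.2, "spin": 0}, {"grip": -1, "tx": 0, "ty": 0, "tz": 0.2, "spin": 0}], newtons=50)

```text
clock: 21.15
tcp_pos: [0.6257, -0.0302, 0.0996]
tcp_rot: [1.078, 2.95, 0.001]
ft_force: [-0.4, 0.1, 6.0]
grip_width: 0.104
grasp_force: 49.8
```

apply_moves(series=[{"grip": -1, "tx": 0, "ty": 0, "tz": 0.05, "spin": 0}, {"grip": -1, "tx": 0.1, "ty": -0.08, "tz": 0.05, "spin": 0}, {"grip": -1, "tx": 0.25, "ty": -0.21, "tz": 0.05, "spin": 0}, {"grip": -1, "tx": 0.4, "ty": -0.33, "tz": 0.05, "spin": 0}, {"grip": -1, "tx": 0.4, "ty": -0.33, "tz": 0.05, "spin": 0}])

```text
clock: 21.78
tcp_pos: [0.6267, -0.031, 0.0994]
tcp_rot: [-1.074, -2.946, -0.002]
ft_force: [-5.3, 4.9, 9.0]
grip_width: 0.109
grasp_force: 50.5
```

apply_moves(series=[{"grip": -1, "tx": 0, "ty": 0, "tz": 0.05, "spin": 0}, {"grip": -1, "tx": 0, "ty": 0, "tz": 0.1, "spin": 0}, {"grip": -1, "tx": 0, "ty": 0, "tz": 0.1, "spin": 0}])

```text
clock: 22.15
tcp_pos: [0.6291, -0.0343, 0.1]
tcp_rot: [1.079, 2.95, -0.001]
ft_force: [0.0, 0.5, -2.3]
grip_width: 0.103
grasp_force: 49.0
```

```bash
python3 - <<'E'
from rig import arm
o=arm.get_obs(); print(o["tcp_pos"],o["tcp_rot"],o["ft_force"],o["wrist_torque"])
E
```

```text
[ 0.62912351 -0.03430908  0.09995747] [ 1.07919075e+00  2.95040395e+00 -1.31495097e-03] [ 0.03345121  0.48365628 -2.34933073] [-0.04981476 -0.02488825 -0.03434351]
```

apply_moves(series=[{"grip": -1, "tx": 0.3, "ty": -0.25, "tz": 0, "spin": 0}, {"grip": -1, "tx": 0.6, "ty": -0.5, "tz": 0, "spin": 0}, {"grip": -1, "tx": 0.9, "ty": -0.76, "tz": 0, "spin": 0}, {"grip": -1, "tx": 1.2, "ty": -1.01, "tz": 0, "spin": 0}, {"grip": -1, "tx": 1.5, "ty": -1.26, "tz": 0, "spin": 0}, {"grip": -1, "tx": 1.5, "ty": -1.26, "tz": 0, "spin": 0}])

```text
clock: 22.9
tcp_pos: [0.6445, -0.0465, 0.1004]
tcp_rot: [1.079, 2.95, -0.0]
ft_force: [-0.7, -0.2, -1.3]
grip_width: 0.109
grasp_force: 48.9
```

Sliding freely.

apply_moves(series=[{"grip": -1, "tx": 0.4, "ty": -0.34, "tz": 0, "spin": 0}, {"grip": -1, "tx": 0.8, "ty": -0.67, "tz": 0, "spin": 0}, {"grip": -1, "tx": 1.2, "ty": -1.01, "tz": 0, "spin": 0}, {"grip": -1, "tx": 1.6, "ty": -1.34, "tz": 0, "spin": 0}, {"grip": -1, "tx": 2.0, "ty": -1.68, "tz": 0, "spin": 0}, {"grip": -1, "tx": 2.4, "ty": -2.01, "tz": 0, "spin": 0}, {"grip": -1, "tx": 2.8, "ty": -2.35, "tz": 0, "spin": 0}, {"grip": -1, "tx": 3.2, "ty": -2.69, "tz": 0, "spin": 0}, {"grip": -1, "tx": 3.6, "ty": -3.02, "tz": 0, "spin": 0}, {"grip": -1, "tx": 4.0, "ty": -3.36, "tz": 0, "spin": 0}, {"grip": -1, "tx": 4.0, "ty": -3.36, "tz": 0, "spin": 0}])

```text
clock: 24.28
tcp_pos: [0.6845, -0.0803, 0.1004]
tcp_rot: [1.079, 2.95, -0.0]
ft_force: [0.2, -0.3, -1.3]
grip_width: 0.103
grasp_force: 48.9
```

apply_moves(series=[{"grip": -1, "tx": 0, "ty": 0, "tz": 2, "spin": 0}, {"grip": -1, "tx": 0, "ty": 0, "tz": 5, "spin": 0}, {"grip": -1, "tx": 0, "ty": 0, "tz": 8, "spin": 0}, {"grip": -1, "tx": 0, "ty": 0, "tz": 11, "spin": 0}, {"grip": -1, "tx": 0, "ty": 0, "tz": 13, "spin": 0}, {"grip": -1, "tx": -0.8, "ty": 2, "tz": 13, "spin": 3}, {"grip": -1, "tx": -2, "ty": 5, "tz": 13, "spin": 6}, {"grip": -1, "tx": -3.3, "ty": 8, "tz": 13, "spin": 10}, {"grip": -1, "tx": -4.5, "ty": 11, "tz": 13, "spin": 14}, {"grip": -1, "tx": -5.7, "ty": 14, "tz": 13, "spin": 18}, {"grip": -1, "tx": -7, "ty": 17.2, "tz": 13, "spin": 22}, {"grip": -1, "tx": -8.2, "ty": 20.2, "tz": 13, "spin": 26}, {"grip": -1, "tx": -9.5, "ty": 23.3, "tz": 13, "spin": 30}, {"grip": -1, "tx": -10.7, "ty": 26.3, "tz": 13, "spin": 34}, {"grip": -1, "tx": -12, "ty": 29.5, "tz": 13, "spin": 37}, {"grip": -1, "tx": -13, "ty": 32, "tz": 13, "spin": 40}, {"grip": -1, "tx": -13.5, "ty": 33.2, "tz": 13, "spin": 40}, {"grip": -1, "tx": -13.5, "ty": 33.2, "tz": 13, "spin": 40}, {"grip": -1, "tx": -13.5, "ty": 33.2, "tz": 13, "spin": 40}])

```text
clock: 26.65
tcp_pos: [0.5496, 0.2506, 0.2303]
tcp_rot: [0.007, 3.141, -0.002]
ft_force: [-0.3, -0.4, -1.5]
grip_width: 0.107
grasp_force: 48.9
```

```bash
python3 - <<'E'
from h import *
o=arm.get_obs(); print(o["tcp_pos"],o["tcp_rot"])
s=arm.snapshot("scene")["color"]
cv2.imwrite("pics/carry.png",cv2.resize(s[80:260,230:470],(800,600),interpolation=cv2.INTER_CUBIC))
E
```

```text
[0.54961994 0.25059692 0.23027467] [ 7.22334075e-03  3.14142137e+00 -2.33998676e-03]
```

View pics/carry.png

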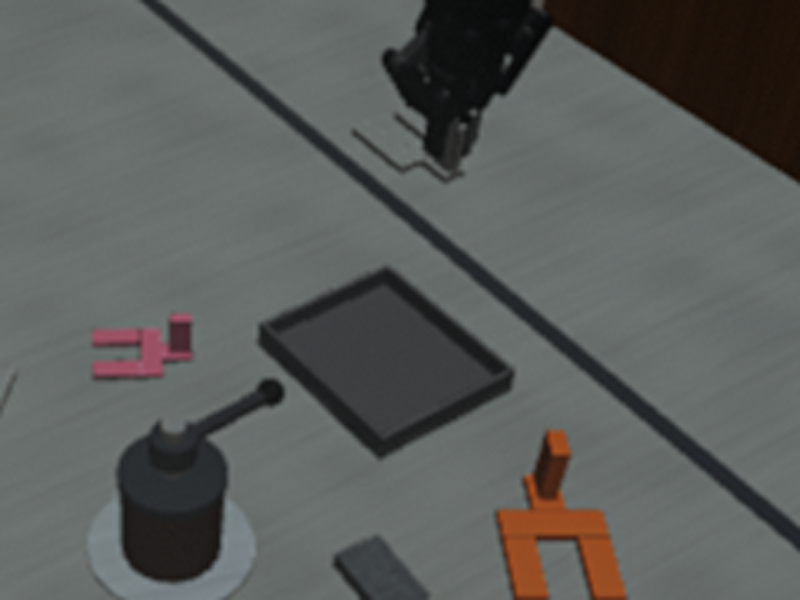

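The plate (410,150 in the crop) hangs level from the fingers above the tray, which is at (385,365). Next I'll lower it.

apply_moves(series=[{"grip": -1, "tx": 0, "ty": 0, "tz": -3, "spin": 0}, {"grip": -1, "tx": 0, "ty": 0, "tz": -7, "spin": 0}, {"grip": -1, "tx": 0, "ty": 0, "tz": -11, "spin": 0}, {"grip": -1, "tx": 0, "ty": 0, "tz": -14.5, "spin": 0}, {"grip": -1, "tx": 0, "ty": 0, "tz": -17.5, "spin": 0}, {"grip": -1, "tx": 0, "ty": 0, "tz": -19.3, "spin": 0}, {"grip": -1, "tx": 0, "ty": 0, "tz": -20, "spin": 0}, {"grip": -1, "tx": 0, "ty": 0, "tz": -20.3, "spin": 0}, {"grip": -1, "tx": 0, "ty": 0, "tz": -20.5, "spin": 0}, {"grip": -1, "tx": 0, "ty": 0, "tz": -20.5, "spin": 0}])

```text
clock: 27.95
tcp_pos: [0.5496, 0.2525, 0.026]
tcp_rot: [0.004, 3.141, 0.001]
ft_force: [-0.1, 0.3, -1.9]
grip_width: 0.105
grasp_force: 48.9
```

apply_moves(series=[{"grip": -1, "tx": 0, "ty": 0, "tz": -0.15, "spin": 0}, {"grip": -1, "tx": 0, "ty": 0, "tz": -0.3, "spin": 0}, {"grip": -1, "tx": 0, "ty": 0, "tz": -0.45, "spin": 0}, {"grip": -1, "tx": 0, "ty": 0, "tz": -0.45, "spin": 0}])

```text
clock: 28.45
tcp_pos: [0.5491, 0.2522, 0.0208]
tcp_rot: [-0.004, -3.141, 0.0]
ft_force: [0.3, -0.2, -1.6]
grip_width: 0.109
grasp_force: 48.9
```

apply_moves(series=[{"grip": -1, "tx": 0, "ty": 0, "tz": -0.05, "spin": 0}, {"grip": -1, "tx": 0, "ty": 0, "tz": -0.1, "spin": 0}, {"grip": -1, "tx": 0, "ty": 0, "tz": -0.1, "spin": 0}])

```text
clock: 28.82
tcp_pos: [0.5492, 0.2523, 0.0199]
tcp_rot: [-0.004, -3.142, -0.0]
ft_force: [-0.5, -0.2, -1.5]
grip_width: 0.108
grasp_force: 48.9
```

apply_moves(series=[{"grip": -1, "tx": 0, "ty": 0, "tz": -0.05, "spin": 0}, {"grip": -1, "tx": 0, "ty": 0, "tz": -0.1, "spin": 0}, {"grip": -1, "tx": 0, "ty": 0, "tz": -0.1, "spin": 0}])

```text
clock: 29.2
tcp_pos: [0.5493, 0.2523, 0.0196]
tcp_rot: [0.004, 3.141, 0.0]
ft_force: [-1.7, -0.2, 5.5]
grip_width: 0.109
grasp_force: 49.9
```

Contact with the tray floor. I'll release gently and lift away.

apply_moves(series=[{"grip": -0.7, "tx": 0, "ty": 0, "tz": 0, "spin": 0}, {"grip": -0.6, "tx": 0, "ty": 0, "tz": 0, "spin": 0}, {"grip": -0.4, "tx": 0, "ty": 0, "tz": 0, "spin": 0}, {"grip": -0.2, "tx": 0, "ty": 0, "tz": 0, "spin": 0}, {"grip": -0.2, "tx": 0, "ty": 0, "tz": 0, "spin": 0}, {"grip": -0.2, "tx": 0, "ty": 0, "tz": 2, "spin": 0}, {"grip": -0.2, "tx": 0, "ty": 0, "tz": 6, "spin": 0}, {"grip": -0.2, "tx": 0, "ty": 0, "tz": 12, "spin": 0}, {"grip": -0.2, "tx": -2, "ty": 6, "tz": 18, "spin": 0}, {"grip": -0.2, "tx": -6, "ty": 12, "tz": 22, "spin": 0}, {"grip": -0.2, "tx": -10, "ty": 18, "tz": 22, "spin": 0}, {"grip": -0.2, "tx": -14, "ty": 24, "tz": 22, "spin": 0}, {"grip": -0.2, "tx": -18, "ty": 30, "tz": 22, "spin": 0}, {"grip": -0.2, "tx": -18, "ty": 30, "tz": 22, "spin": 0}, {"grip": -0.2, "tx": -18, "ty": 30, "tz": 22, "spin": 0}])

```text
clock: 31.08
tcp_pos: [0.3625, 0.5582, 0.2405]
tcp_rot: [0.012, -3.138, -0.009]
ft_force: [-1.0, -0.4, -0.2]
grip_width: 0.397
grasp_force: 0.0
```

```bash
python3 - <<'E'
from h import *
o=arm.get_obs(); print(o["clock"],o["tcp_pos"],o["ft_force"])
p=arm.snapshot("top"); C=cloud(p)
cv2.imwrite("pics/end.png",cv2.resize(p["color"][90:300,90:370],(800,600),interpolation=cv2.INTER_CUBIC))
X=C.reshape(-1,3); m=(abs(X[:,0]-.518)<.065)&(abs(X[:,1]-.252)<.055)
print(np.histogram(X[m][:,2],bins=[-.01,0,.003,.006,.009,.012,.015,.02,.03,.04,.05,.06]))
m=m&(X[:,2]>.036); print(X[m].mean(0))
E
```

```text
31.075 [0.36248462 0.55820698 0.24049134] [-0.96028646 -0.38651599 -0.20488083]
(array([  19,  337, 1288,  785,  365,  140,   14,   11,   12,   50,    3]), array([-0.01 ,  0.   ,  0.003,  0.006,  0.009,  0.012,  0.015,  0.02 ,
        0.03 ,  0.04 ,  0.05 ,  0.06 ]))
[0.54916295 0.25178253 0.04625684]
```

View pics/end.png

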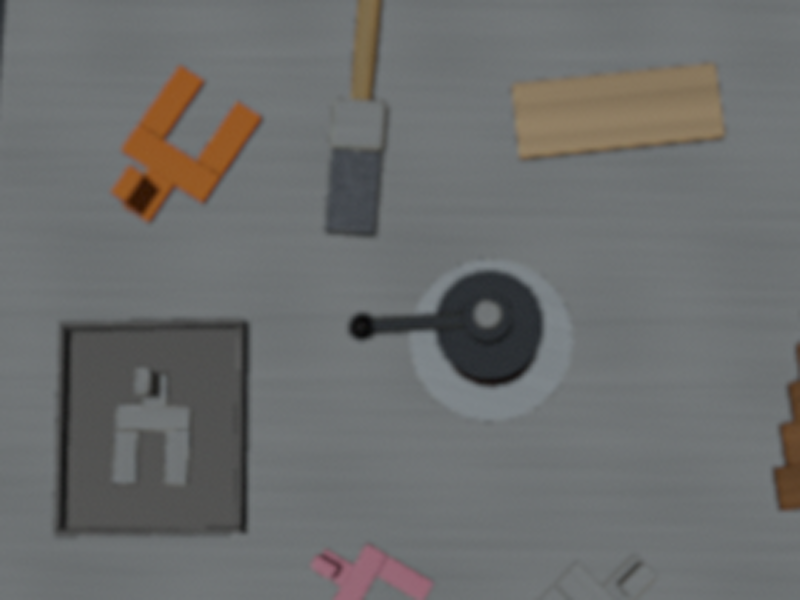

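The plate lies flat inside the tray at (150,425), and the nut's lever points left at (362,325). Everything else is where it was.

```bash
python3 -c "
from rig import arm
print(arm.sign_off())"
```

```text
the job is handed in; nothing more can be done
None
```

The lever nut was turned clockwise to its soft stop (push readings stayed under about 8 N), the slotted plate was drawn out and now lies flat in the grey tray, and the job was handed in at about 31 s; no verdict was returned.

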